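Stand a fallen paint tin up on the parking plate

ROBOT

A 7-joint arm with a two-finger parallel gripper is mounted at the origin on the work surface. World frame = base frame: x ahead of the robot, y to its left, z up, the work surface at z = 0. Lengths are in m, angles in rad, forces in N, time in s.
With the tool pointing down it reaches from about 0.425 to 0.925 m from the base axis. Payload 6.8 kg.
Tool frame: the origin (TCP) lies midway between the tips of the shut fingers; the grasp point (between the pads) lies 19 mm behind it (env.hold_point_z is the distance from the TCP to the grasp point, in m); z points along the fingers, y is the direction in which the jaws open and shut (so a half turn about z gives the same grasp; the last joint's range is limited). The gripper opens to 88 mm and grips with 3 to 60 N. Pads are 20 mm wide; open, the fingers measure 115 mm over their backs; the gripper's body (75 mm by 178 mm) begins 61 mm behind the grasp point.
Start: joints at [-1.365, 0.477, 0.022, 1.555, -0.011, 1.109, -0.083], TCP at [0.208, 0.642, 0.223] pointing down, gripper open.
Joint ranges: [-2.96, 2.96], [-0.34, 2.1], [-1.41, 1.46], [0.24, 2.44], [-1.37, 4.51], [0.17, 1.92], [-2.96, 2.96]. Speed limits (rad/s): [2.39, 2.39, 3.14, 3.14, 3.14, 3.14, 3.14].

INTERFACE

Orientations are given as a unit quaternion [w, x, y, z].
In Python, from station import env, snapshot, spot_in, cut_out, spot_point gives the robot as it stands.
- The arm moves only by the tool drive_tool, never from a script. Its argument "targets" is a list of rows, each a list of 2 entries, a list of its own where there are three numbers: the shift along the tool's x, y, z in units of 0.03 m (1.0 is 0.03 m), then the turn, a rotation vector about the tool's x, y, z in units of 8 degrees (1.0 is 8 degrees). In form: [[[dx, dy, dz], [rx, ry, rz]], ...]. A call has exactly 8 rows; each row shifts and turns the commanded pose from where the row before left it, along the tool's axes as they then stand; what a row does not reach is not made up. A row lasts 1/8 s, in which the tool goes at most 62.5 mm and 10.7 degrees, less where a joint would pass 70% of its speed; a pose out of reach is approached as far as the arm can. A call with a number of a shift or a turn outside -1 to 1 is refused whole. A call with a gripper value outside its range is refused whole. "grip" is the opening, from -1 (shut) to 1 (fully open), set as the call begins (left out, the last holds). The fingers move at their own pace and stop on an object; "force" is the grip in N (left out, the last holds). Time passes only in rows, so rows that do not move let the fingers close, or fill a call up. It gives the time, the measured TCP pose, the force and the opening at its end, in the units of the state.
- env.get_obs(): the state, without advancing time (a new reading comes with each control period).
- snapshot(name): name is "side" or "top"; returns a dict with "color" (480x640x3 uint8, blue, green, red), "range_z" (480x640 float32, m along the optical axis (not along the pixel's ray), 0 where there is no reading), "mtx" (3x3 intrinsics, pixels), "R" (3x3) and "t" (3): a world point X has camera coordinates R X + t. Camera axes: x right, y down, z forward; pixel columns grow to the right and rows downward; lengths in m; the calibration is good to about 2 mm. A picture is of the moment at which its call begins.
- env.finish_job(): hands the job in, once; it reports no verdict.
Trained networks look in a picture, given as the dict that the camera call returned (one of the last four; its "shot" number tells which), for a name from the list of things; names that differ only in an ending like _2 or _b are one class to them, and where a whole thing is asked for, a point or a joint stands for the part that bears it (a point fixed in the world has none). Each returns a list of dicts, best first, with "p" (0 to 1); they miss things now and then, are a little off and sometimes report something else, mostly with a low value. They report only what shows in the picture. A call takes as long as a camera call. They do not tell look-alikes from the thing itself.
- spot_in(target, picture): "at" ([x, y, z] in m, in world coordinates, good to about 4 mm: the middle of the surface that is visible of it).
- cut_out(target, picture): "pixels" (480x640 bool, what is visible of it).
- spot_point(target, picture): "at" ([x, y, z] in m, in world coordinates, good to about 4 mm: a listed point, or the origin of a listed thing).
The state is a dict: "time_s": time; "joint_pos": joint angles; "joint_velocities": joint speeds; "effort": joint torques, N m; "eef_pos": TCP position; "tcp_rot": TCP orientation; "ft_force": force on the tool from outside, world axes, zero at the start; "moment": the same for the moment, N m; "gripper_width": finger opening in m.
Only numpy, scipy, OpenCV 4.12 (cv2) and the standard library are available. Lean on these libraries where they do the work, as an engineer would, in place of code of your own. Each camera call takes 0.05 s, during which the arm holds its last target. There are 200 camera calls.

TASK

A paint tin, too wide to grip, has fallen over next to the low steel parking plate, its bottom towards the plate. Stand it upright on the plate, lid up, for instance by pushing its bottom against the plate's edge and tipping it up over that edge, then slide it across the plate until it touches the upturned back edge, in the gap between the two small tins. Press it only gently against the back edge, and do not shift the small tins, the cup or the spatula.

Things in the scene. Friction and masses are not known exactly. Their poses are not given: they have to be found in the camera images.
- tin: Fallen steel paint tin with plain paper band: cylinder 92 mm in diameter, 125 mm long, 0.3 to 0.6 kg, evenly spread. Origin at its centre, x axis along it from bottom to lid. Starts lying on the bench (centre 46 mm up), bottom facing the plate's front edge, 10 to 45 mm short of it; it can slide and roll. Standing on the plate its centre is 68.5 mm above the bench.
- tin_lid (a point): Centre of the tin's lid end, level with the rim. The lid is a flat disc sunk 6 mm inside a rim 5 mm wide (recess 81 mm across): a fingertip can push on it and hook the rim. The standing tin topples if pushed high; within 35 mm of its foot it slides. A gripper held straight down beside it touches with its body first; lean it back to reach the foot with the tips.
- plate: Fixed parking plate of dark steel, 6 mm thick, flat on the bench, its middle free between two small tins. Origin on the bench under its middle; x axis points from its front edge (a 6 mm step at x = -78 mm, where the tin lies) to the back, y along its 400 mm width.
- stop: The plate's upturned back edge: a fixed upright strip reaching 28 mm above the bench. Same origin and axes as plate; its front face is at x = +75 mm, so a tin standing against it has its centre at x = +29 mm.
- small_tin_a: Small standing steel tin, 70 mm in diameter, 80 mm high, loose on the plate at its -y end, about 145 mm from the plate's middle line. Origin at the centre of its underside. Leave it alone.
- small_tin_b: The same small tin, at the plate's +y end. Leave it alone.
- mix_cup: Empty grey mixing cup, rim 76 mm in diameter, 90 mm high, standing loose on the bench behind the plate. Origin at the centre of its underside. Leave it alone.
- spatula: Spatula lying loose on the bench, along its own x axis. Leave it alone.
Not all that is in view belongs to the job. Leave any green or red look-alike of the tin alone.

How it is judged:
By the outcome, as a careful person would: the job done as asked, in the order asked, and still so for the second after the job is handed in, with the robot touching nothing.
It also fails if it takes over 64 s, if anything falls off the work surface, if the arm or the gripper's body presses on something with over 40 N, if the wrist force passes 120 N, or if a joint passes its speed limit or range.

## Working session

There is one attempt and no reset: what is moved stays moved. The work goes in short steps, Python scripts to look and compute and a tool call to move; the robot and the scene stay as the last step left them, time stands still between calls to the robot, and variables do not carry over. Pictures are saved under pics/ and viewed, about 8 in all and at most 12, crops included, and the job is handed in when it is done.

Besides the shell and the picture viewer there is one more tool, called as name(argument=value, ...) on one line, values as JSON. drive_tool: Moves the arm, as the interface text tells. Its arguments: {"type":"object","properties":{"targets":{"type":"array"},"grip":{"type":"number"},"force":{"type":"number"}},"required":["targets"]}

```bash
mkdir -p pics; cat > h.py <<'E'
import numpy as np, cv2
from station import env, snapshot, spot_in, cut_out, spot_point
from scipy.spatial.transform import Rotation as Ro
def cloud(s):
    z=s["range_z"];v,u=np.mgrid[:480,:640];K=s["mtx"]
    c=np.stack([(u-K[0,2])/K[0,0]*z,(v-K[1,2])/K[1,1]*z,z],-1)
    w=(c-s["t"])@s["R"]; w[z==0]=np.nan
    return w
def pix(s,X):
    c=s["R"]@np.array(X)+s["t"]; p=s["mtx"]@c; return p[:2]/p[2]
E
python3 - <<'E'
from h import *
np.set_printoptions(precision=3,suppress=True)
for n in("side","top"):
    s=snapshot(n); cv2.imwrite(f"pics/{n}0.png",s["color"]); np.savez(f"{n}0.npz",**{k:s[k] for k in("color","range_z","mtx","R","t")})
    print(n,"cam at",-s["R"].T@s["t"])
    for t in("tin","tin_lid","plate","stop","small_tin_a","mix_cup","spatula"):
        for d in spot_point(t,s)[:4]: print(t,round(d["p"],2),d["at"],pix(s,d["at"]))
o=env.get_obs();print(o)
E
```

```text
side cam at [ 0.364 -0.693  0.762]
tin 0.93 [0.3519, 0.0794, 0.0415] [254.777 258.395]
tin 0.89 [0.5326, 0.0243, 0.0452] [334.187 259.079]
tin 0.64 [0.7073, 0.0951, 0.0465] [394.396 227.239]
tin_lid 0.82 [0.3247, 0.1324, 0.0406] [241.323 246.14 ]
tin_lid 0.7 [0.5331, 0.0216, 0.0438] [334.685 260.245]
plate 0.82 [0.5417, -0.1481, 0.0005] [358.435 327.867]
stop 0.4 [0.5412, -0.1492, 0.0027] [358.378 327.69 ]
small_tin_a 0.72 [0.3973, -0.1493, 0.008] [291.469 340.616]
small_tin_a 0.55 [0.6951, -0.1607, 0.0047] [428.32  316.544]
mix_cup 0.88 [0.6176, -0.3008, 0.0011] [419.5   382.565]
mix_cup 0.7 [0.3862, 0.3684, -0.0012] [257.379 200.408]
spatula 0.8 [0.3873, 0.3681, -0.0007] [257.743 200.269]
top cam at [0.356 0.07  1.181]
tin 0.79 [0.7055, 0.0907, 0.0442] [312.151 171.943]
tin 0.71 [0.5294, 0.0826, 0.0454] [315.721 240.738]
tin 0.7 [0.5366, 0.0201, 0.0464] [341.016 237.615]
tin 0.6 [0.3478, 0.0739, 0.0493] [319.725 315.203]
tin_lid 0.79 [0.3245, 0.1318, 0.0464] [295.668 325.213]
tin_lid 0.67 [0.6449, 0.1101, 0.0469] [304.475 195.085]
plate 0.71 [0.5476, -0.1482, 0.0005] [405.642 235.746]
small_tin_a 0.67 [0.3961, -0.1474, 0.0055] [407.732 294.927]
small_tin_a 0.62 [0.6932, -0.1573, 0.0004] [407.214 180.858]
mix_cup 0.77 [0.6154, -0.2982, -0.0019] [462.219 209.759]
spatula 0.78 [0.3863, 0.3756, 0.0031] [199.448 300.489]
spatula 0.39 [0.6158, -0.3016, -0.0009] [463.633 209.516]
{'time_s': 0.8, 'joint_pos': array([-1.365,  0.477,  0.022,  1.555, -0.012,  1.109, -0.083]), 'joint_velocities': array([-0.   ,  0.001, -0.001,  0.   ,  0.   ,  0.   , -0.   ]), 'effort': array([ -0.   , -58.265,   1.533, -27.293,  -0.054,   0.01 ,   0.   ]), 'eef_pos': array([0.208, 0.642, 0.223]), 'tcp_rot': array([-0.   ,  0.156,  0.988,  0.   ]), 'ft_force': array([-1.062,  0.166, -0.025]), 'moment': array([ 0.008, -0.025,  0.013]), 'gripper_width': 0.08765269671791764}
```

View pics/side0.png

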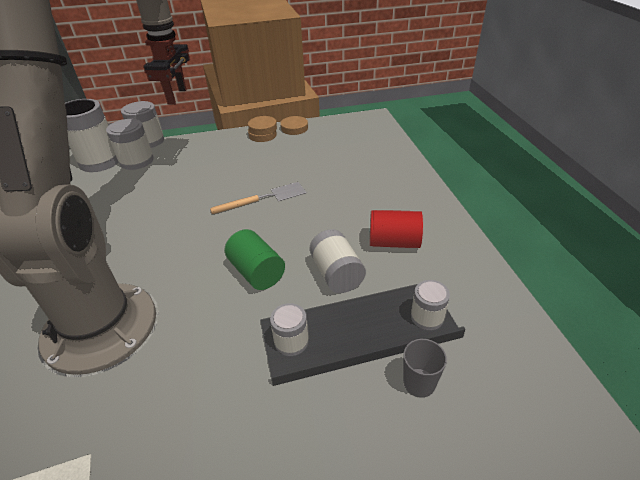

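View pics/top0.png

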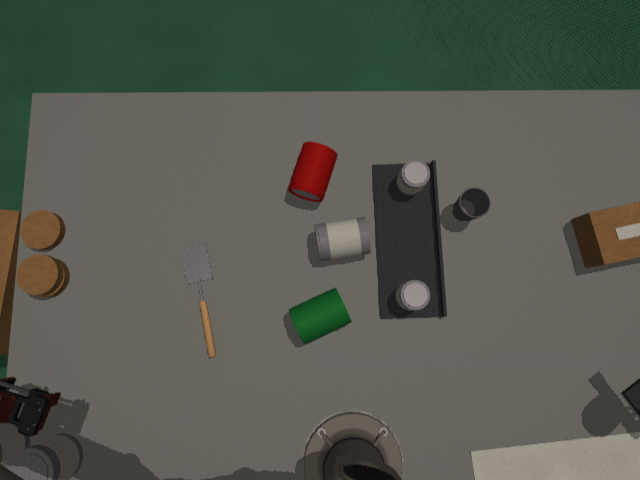

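Candidates for the tin, in the top view: the banded tin at (343,240), green at (320,316) and red at (313,172). In the side view they are at (337,260), (254,258) and (395,228). The banded one between the green and red is the target: it's grey with a paper band and its bottom faces the plate front at top-view column ~376. The spatula is at top-view (203,300) and the cup at (472,205).

```bash
python3 - <<'E'
import numpy as np,cv2
from scipy.optimize import least_squares
np.set_printoptions(precision=4,suppress=True)
def L(n):
    d=np.load(n+"0.npz");z=d["range_z"];v,u=np.mgrid[:480,:640];K=d["mtx"]
    c=np.stack([(u-K[0,2])/K[0,0]*z,(v-K[1,2])/K[1,1]*z,z],-1);w=(c-d["t"])@d["R"];w[z==0]=np.nan
    return d["color"],w
P=[]
for n in("side","top"):
    c,w=L(n)
    x,y,z=w[...,0],w[...,1],w[...,2]
    print(n,"bench z",np.nanmedian(z[(abs(x-.5)<.1)&(abs(y-.25)<.05)]))
    m=(x>.46)&(x<.60)&(y>-.06)&(y<.12)&(z>.025)&(z<.12); p=w[m]
    print(n,"tin n",m.sum(),"zmax",np.percentile(p[:,2],99),p.min(0),p.max(0)); P.append(p)
    # plate top: dark, z 3..12mm
    dk=(c.max(-1)<70)&(x>.3)&(x<.8)&(y>-.26)&(y<-.04)&(z>0.0)&(z<.012)
    dk=cv2.morphologyEx(dk.astype(np.uint8),cv2.MORPH_OPEN,np.ones((3,3)))>0
    q=w[dk]; r=cv2.minAreaRect(q[:,:2].astype(np.float32)); print("plate",len(q),np.median(q[:,2]),r); print(cv2.boxPoints(r))
    st=(x>.3)&(x<.8)&(y>-.26)&(y<-.19)&(z>.02)&(z<.034)
    q=w[st]; 
    if len(q)>10: print("stop",len(q),np.polyfit(q[:,0],q[:,1],1),q.min(0),q.max(0))
    for a,b,hh in((.397,-.149,"A"),(.695,-.158,"B")):
        k=(np.hypot(x-a,y-b)<.05)&(z>.075)&(z<.095);print(hh,w[k].mean(0) if k.any() else 0,k.sum())
def res(v,p):
    # axis: passes (v0,v1,.046) dir angle v2 in plane
    d=np.array([np.cos(v[2]),np.sin(v[2]),0]);q=p-[v[0],v[1],v[3]];a=q@d
    return np.linalg.norm(q-np.outer(a,d),axis=1)-.046
for p in P+[np.vstack(P)]:
    # drop end faces
    s=least_squares(res,[.533,.022,1.5,.046],args=(p,),loss="soft_l1",f_scale=.002)
    v=s.x;d=np.array([np.cos(v[2]),np.sin(v[2])]);a=(p[:,:2]-v[:2])@d
    lo,hi=np.percentile(a,[.5,99.5]);print("axis",v,np.degrees(v[2]),"len",hi-lo,"centre",v[:2]+d*(lo+hi)/2,"bottom",v[:2]+d*lo,"lid",v[:2]+d*hi)
E
```

```text
side bench z 5.7142878263561957e-05
side tin n 2192 zmax 0.09375270493134316 [ 0.4827 -0.0502  0.025 ] [0.5902 0.085  0.0948]
plate 1274 0.00628268365342951 ((0.5348290801048279, -0.15317347645759583), (0.38296622037887573, 0.1595773547887802), 1.992580533027649)
[[ 0.3407 -0.0801]
 [ 0.3462 -0.2396]
 [ 0.729  -0.2263]
 [ 0.7234 -0.0668]]
stop 1172 [ 0.0476 -0.2521] [ 0.3443 -0.2375  0.02  ] [ 0.7437 -0.1901  0.0338]
A [ 0.3959 -0.1541  0.0867] 930
B [ 0.6883 -0.1659  0.0863] 829
top bench z -0.001365181262563674
top tin n 1942 zmax 0.09419070212767729 [ 0.4815 -0.0493  0.0272] [0.5863 0.0864 0.0982]
plate 7402 0.004916351374484162 ((0.5395910143852234, -0.1474771350622177), (0.39977434277534485, 0.15704011917114258), 1.2763534784317017)
[[ 0.338  -0.0734]
 [ 0.3415 -0.2304]
 [ 0.7412 -0.2215]
 [ 0.7377 -0.0645]]
stop 604 [ 0.027  -0.2417] [ 0.3433 -0.2374  0.02  ] [ 0.7419 -0.2179  0.0333]
A [ 0.3948 -0.1488  0.086 ] 714
B [ 0.6883 -0.1608  0.0855] 661
axis [ 0.6543 -0.794   1.7155  0.0458] 98.288346985569 len 0.12589021233333997 centre [0.536 0.018] bottom [ 0.5451 -0.0443] lid [0.5269 0.0803]
axis [ 0.5479 -0.072   1.7137  0.0448] 98.186034653907 len 0.12426361798549235 centre [0.5348 0.0185] bottom [ 0.5437 -0.043 ] lid [0.526 0.08 ]
axis [ 0.6066 -0.4718  1.7153  0.0452] 98.27730623755787 len 0.12544380957870244 centre [0.5354 0.0181] bottom [ 0.5444 -0.044 ] lid [0.5263 0.0801]
```

```bash
python3 - <<'E'
import cv2,numpy as np
a=cv2.imread("pics/side0.png")[200:390,230:480];b=cv2.imread("pics/top0.png")[140:330,290:500]
a=cv2.resize(a,None,fx=1.6,fy=1.6,interpolation=3);b=cv2.resize(b,None,fx=1.6,fy=1.6,interpolation=3)
cv2.imwrite("pics/crop0.png",np.hstack([a,b]))
E
```

```text
(no output)
```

View pics/crop0.png

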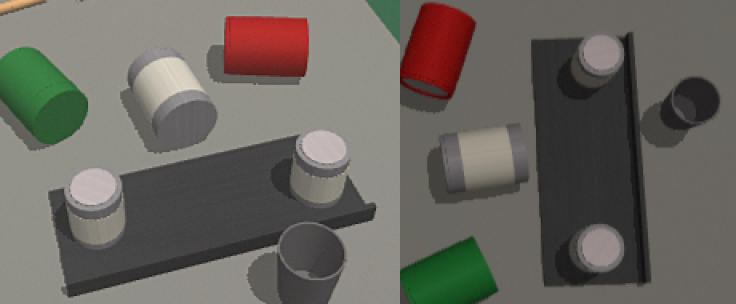

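The crop confirms it: the grey banded tin lies with its bottom towards the plate, yawed about 7° from square, with a gap of about 20–25 mm. Next I'll plan the transit with the fingers shut.

```bash
cat > plan.py <<'E'
from h import *
from scipy.spatial.transform import Slerp
def pose(p_deg, hyaw=None, h=(0.144,-0.99)):
    h=np.array([*h,0.]);h/=np.linalg.norm(h);p=np.radians(p_deg)
    z=h*np.cos(p)+np.array([0,0,-np.sin(p)]);y=np.array([-h[1],h[0],0]);x=np.cross(y,z)
    return Ro.from_matrix(np.stack([x,y,z],1))
def cur(o=None):
    o=o or env.get_obs();q=o["tcp_rot"];return np.array(o["eef_pos"]),Ro.from_quat([q[1],q[2],q[3],q[0]])
def rows(P,R,wps,dec=2):
    """wps: list of (pos,Rot,nrows). prints rows with rounding carried"""
    out=[];
    for (p1,R1,n) in wps:
        p0,R0=P,R; sl=Slerp([0,1],Ro.concatenate([R0,R1]))
        for i in range(1,n+1):
            tp=p0+(np.array(p1)-p0)*i/n; tR=sl([i/n])[0]
            d=np.round(R.inv().apply(tp-P)/.03,dec); r=np.round(np.degrees((R.inv()*tR).as_rotvec())/8,dec)
            P=P+R.apply(d*.03); R=R*Ro.from_rotvec(np.radians(r*8)); out.append([d.tolist(),r.tolist()])
    for i in range(0,len(out),8):
        o=out[i:i+8]
        while len(o)<8:o.append([[0,0,0],[0,0,0]])
        print("CALL",str(o).replace(" ","").replace("-0.0,","0,").replace(".0,",",").replace(".0]","]"))
    a=np.array(out); print("max",np.abs(a).max(),"end",P.round(4),R.as_matrix()[:,2].round(3))
    return P,R
E
python3 - <<'E'
from plan import *
P,R=cur()
rows(P,R,[([.515,.21,.22],pose(40),24)])
E
```

```text
CALL [[[-0.59,-0.44,0],[0.14,-0.23,0.31]],[[-0.61,-0.41,0.03],[0.15,-0.23,0.31]],[[-0.62,-0.39,0.06],[0.14,-0.24,0.31]],[[-0.64,-0.35,0.09],[0.15,-0.23,0.31]],[[-0.65,-0.33,0.12],[0.14,-0.23,0.31]],[[-0.66,-0.3,0.14],[0.15,-0.23,0.31]],[[-0.66,-0.26,0.17],[0.14,-0.24,0.31]],[[-0.67,-0.23,0.2],[0.15,-0.23,0.31]]]
CALL [[[-0.68,-0.2,0.22],[0.14,-0.23,0.31]],[[-0.67,-0.16,0.25],[0.14,-0.23,0.31]],[[-0.67,-0.13,0.27],[0.15,-0.24,0.31]],[[-0.67,-0.1,0.3],[0.14,-0.23,0.31]],[[-0.66,-0.06,0.32],[0.15,-0.23,0.31]],[[-0.65,-0.02,0.34],[0.14,-0.23,0.31]],[[-0.64,0.01,0.37],[0.15,-0.24,0.31]],[[-0.62,0.04,0.38],[0.14,-0.23,0.31]]]
CALL [[[-0.61,0.08,0.4],[0.14,-0.23,0.31]],[[-0.6,0.11,0.42],[0.15,-0.23,0.31]],[[-0.57,0.15,0.44],[0.14,-0.24,0.31]],[[-0.55,0.18,0.45],[0.15,-0.23,0.31]],[[-0.53,0.22,0.46],[0.14,-0.23,0.31]],[[-0.51,0.24,0.48],[0.15,-0.23,0.3]],[[-0.47,0.28,0.49],[0.14,-0.24,0.31]],[[-0.45,0.31,0.5],[0.15,-0.23,0.31]]]
max 0.68 end [0.5151 0.21   0.2199] [ 0.11  -0.758 -0.643]
```

drive_tool(targets=[[[-0.59, -0.44, 0], [0.14, -0.23, 0.31]], [[-0.61, -0.41, 0.03], [0.15, -0.23, 0.31]], [[-0.62, -0.39, 0.06], [0.14, -0.24, 0.31]], [[-0.64, -0.35, 0.09], [0.15, -0.23, 0.31]], [[-0.65, -0.33, 0.12], [0.14, -0.23, 0.31]], [[-0.66, -0.3, 0.14], [0.15, -0.23, 0.31]], [[-0.66, -0.26, 0.17], [0.14, -0.24, 0.31]], [[-0.67, -0.23, 0.2], [0.15, -0.23, 0.31]]], grip=-1)

```text
time_s: 1.8
eef_pos: [0.3113, 0.497, 0.2217]
tcp_rot: [0.115, 0.323, 0.934, -0.1]
ft_force: [0.2, -0.1, 0.1]
gripper_width: 0.011
```

drive_tool(targets=[[[-0.68, -0.2, 0.22], [0.14, -0.23, 0.31]], [[-0.67, -0.16, 0.25], [0.14, -0.23, 0.31]], [[-0.67, -0.13, 0.27], [0.15, -0.24, 0.31]], [[-0.67, -0.1, 0.3], [0.14, -0.23, 0.31]], [[-0.66, -0.06, 0.32], [0.15, -0.23, 0.31]], [[-0.65, -0.02, 0.34], [0.14, -0.23, 0.31]], [[-0.64, 0.01, 0.37], [0.15, -0.24, 0.31]], [[-0.62, 0.04, 0.38], [0.14, -0.23, 0.31]]])

```text
time_s: 2.8
eef_pos: [0.4136, 0.3529, 0.2208]
tcp_rot: [0.224, 0.471, 0.831, -0.194]
ft_force: [0.1, 0.9, -0.7]
gripper_width: 0.0003
```

drive_tool(targets=[[[-0.61, 0.08, 0.4], [0.14, -0.23, 0.31]], [[-0.6, 0.11, 0.42], [0.15, -0.23, 0.31]], [[-0.57, 0.15, 0.44], [0.14, -0.24, 0.31]], [[-0.55, 0.18, 0.45], [0.15, -0.23, 0.31]], [[-0.53, 0.22, 0.46], [0.14, -0.23, 0.31]], [[-0.51, 0.24, 0.48], [0.15, -0.23, 0.3]], [[-0.47, 0.28, 0.49], [0.14, -0.24, 0.31]], [[-0.45, 0.31, 0.5], [0.15, -0.23, 0.31]]])

```text
time_s: 3.8
eef_pos: [0.516, 0.2089, 0.2198]
tcp_rot: [0.32, 0.594, 0.684, -0.278]
ft_force: [0.2, 0.0, 0.4]
gripper_width: 0.0006
```

```bash
cat >> plan.py <<'E'
LID=np.array([.5263,.0801]);H=np.array([.144,-.99])/np.hypot(.144,.99)
def tipU(s,z,p,lat=0.,base=LID,h=H):
    """TCP for the upper tip corner at distance s past lid plane along h, height z, pitch p"""
    R=pose(p,h=h);U=np.array([*(base+h*s),z]);return U+.01*R.as_matrix()[:,0],R
E
python3 - <<'E'
from plan import *
P,R=cur()
a,Ra=tipU(-.03,.11,40);b,_=tipU(-.02,.074,40)
rows(P,R,[(a,Ra,8),(b,Ra,4)])
E
```

```text
CALL [[[0.13,-0.03,0.61],[0,0,-0]],[[0.13,-0.04,0.61],[0,0,-0]],[[0.13,-0.03,0.61],[0,0.01,-0.01]],[[0.12,-0.03,0.61],[-0.01,0,0]],[[0.13,-0.04,0.61],[0,0,0]],[[0.13,-0.03,0.61],[0,0,-0]],[[0.13,-0.04,0.61],[0,0.01,-0]],[[0.12,-0.03,0.61],[0,0,-0]]]
CALL [[[0.18,0,0.26],[0,0,-0]],[[0.17,0,0.25],[0,0,-0]],[[0.18,0,0.26],[0,0,-0]],[[0.18,0,0.25],[0,0,-0]],[[0,0,0],[0,0,0]],[[0,0,0],[0,0,0]],[[0,0,0],[0,0,0]],[[0,0,0],[0,0,0]]]
max 0.61 end [0.5226 0.1063 0.0664] [ 0.11  -0.758 -0.643]
```

drive_tool(targets=[[[0.13, -0.03, 0.61], [0, 0, 0]], [[0.13, -0.04, 0.61], [0, 0, 0]], [[0.13, -0.03, 0.61], [0, 0.01, 0]], [[0.12, -0.03, 0.61], [0, 0, 0]], [[0.13, -0.04, 0.61], [0, 0, 0]], [[0.13, -0.03, 0.61], [0, 0, 0]], [[0.13, -0.04, 0.61], [0, 0.01, 0]], [[0.12, -0.03, 0.61], [0, 0, 0]]])

```text
time_s: 4.8
eef_pos: [0.5209, 0.1163, 0.1018]
tcp_rot: [0.319, 0.594, 0.685, -0.276]
ft_force: [1.1, -0.4, 0.5]
gripper_width: 0.0005
```

drive_tool(targets=[[[0.18, 0, 0.26], [0, 0, 0]], [[0.17, 0, 0.25], [0, 0, 0]], [[0.18, 0, 0.26], [0, 0, 0]], [[0.18, 0, 0.25], [0, 0, 0]], [[0, 0, 0], [0, 0, 0]], [[0, 0, 0], [0, 0, 0]], [[0, 0, 0], [0, 0, 0]], [[0, 0, 0], [0, 0, 0]]])

```text
time_s: 5.8
eef_pos: [0.5218, 0.108, 0.0664]
tcp_rot: [0.319, 0.593, 0.686, -0.276]
ft_force: [-0.0, 0.4, 0.1]
gripper_width: 0.0008
```

```bash
python3 - <<'E'
from plan import *
np.set_printoptions(precision=4,suppress=True)
P,R=cur();print(P,R.as_matrix()[:,2])
s=snapshot("side");w=cloud(s)
# tip geometry in tool frame
q=R.inv().apply(np.nan_to_num(w,nan=9).reshape(-1,3)-P)
for a,b in((-.004,.004),(-.012,-.004),(-.03,-.012),(-.06,-.03)):
    k=(q[:,2]>a)&(q[:,2]<b)&(abs(q[:,0])<.03)&(abs(q[:,1])<.05)
    print(a,b,k.sum(),q[k].min(0) if k.any() else 0,q[k].max(0) if k.any() else 0)
c=s["color"];u=pix(s,P).astype(int);print(u)
t=snapshot("top");v=pix(t,P).astype(int)
A=[cv2.resize(i[max(0,y-85):y+85,max(0,x-100):x+100],(400,340),interpolation=3) for i,(x,y) in((c,u),(t["color"],v))]
cv2.imwrite("pics/pre.png",np.hstack(A))
E
```

```text
[0.5218 0.108  0.0664] [ 0.1098 -0.7564 -0.6449]
-0.004 0.004 24 [-0.0135 -0.0098 -0.0038] [0.0066 0.0083 0.0009]
-0.012 -0.004 30 [-0.0147 -0.01   -0.0118] [ 0.0081  0.0082 -0.0043]
-0.03 -0.012 73 [-0.0154 -0.0105 -0.03  ] [ 0.0119  0.0096 -0.0124]
-0.06 -0.03 143 [-0.0156 -0.0148 -0.0598] [ 0.0099  0.0122 -0.0302]
[321 230]
```

View pics/pre.png

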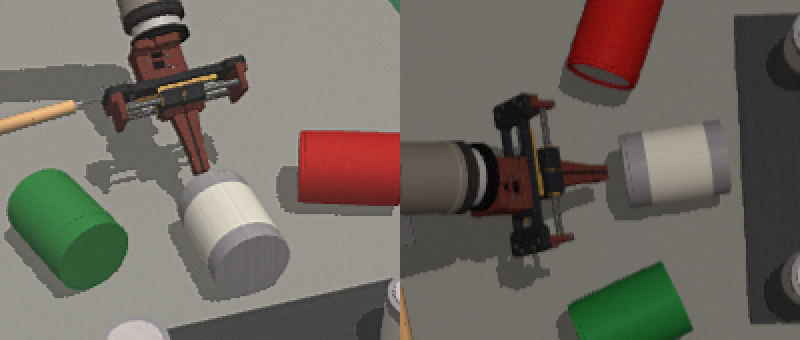

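The tool points at the lid of the banded tin, with the tip at crop (205,165) in the side view and (607,173) in the top view. It is clear of both the red and green tins. Next I push in.

```bash
python3 - <<'E'
from plan import *
P,R=cur()
a,Ra=tipU(.022,.074,40);b,_=tipU(.032,.074,40)
rows(P,R,[(a,Ra,8),(b,Ra,8)])
E
```

```text
CALL [[[-0.12,0,0.14],[0,0,0]],[[-0.11,0,0.14],[0,0,0]],[[-0.12,0.01,0.14],[0,-0.01,0]],[[-0.12,0,0.14],[0,0,0]],[[-0.12,0,0.14],[0,0,0]],[[-0.11,0,0.14],[0,0,0]],[[-0.12,0,0.14],[0,-0.01,0]],[[-0.12,0,0.14],[0,0,0]]]
CALL [[[-0.03,0,0.03],[0,0,0]],[[-0.02,0,0.03],[0,0,0]],[[-0.03,0,0.03],[0,0,0]],[[-0.03,0,0.04],[0,0,0]],[[-0.02,0,0.03],[0,0,0]],[[-0.03,0,0.03],[0,0,0]],[[-0.03,0,0.03],[0,0,0]],[[-0.02,0,0.03],[0,0,0]]]
max 0.14 end [0.5298 0.0549 0.0663] [ 0.11  -0.758 -0.643]
```

drive_tool(targets=[[[-0.12, 0, 0.14], [0, 0, 0]], [[-0.11, 0, 0.14], [0, 0, 0]], [[-0.12, 0, 0.14], [0, 0, 0]], [[-0.12, 0, 0.14], [0, 0, 0]], [[-0.12, 0, 0.14], [0, 0, 0]], [[-0.11, 0, 0.14], [0, 0, 0]], [[-0.12, 0, 0.14], [0, 0, 0]], [[-0.12, 0, 0.14], [0, 0, 0]]])

```text
time_s: 6.9
eef_pos: [0.5282, 0.0643, 0.0661]
tcp_rot: [0.319, 0.593, 0.686, -0.276]
ft_force: [-0.8, 3.0, 1.5]
gripper_width: 0.0002
```

drive_tool(targets=[[[-0.03, 0, 0.03], [0, 0, 0]], [[-0.02, 0, 0.03], [0, 0, 0]], [[-0.03, 0, 0.03], [0, 0, 0]], [[-0.03, 0, 0.04], [0, 0, 0]], [[-0.02, 0, 0.03], [0, 0, 0]], [[-0.03, 0, 0.03], [0, 0, 0]], [[-0.03, 0, 0.03], [0, 0, 0]], [[-0.02, 0, 0.03], [0, 0, 0]]])

```text
time_s: 7.9
eef_pos: [0.5303, 0.0568, 0.066]
tcp_rot: [0.319, 0.593, 0.687, -0.274]
ft_force: [-1.8, 10.1, 6.5]
gripper_width: 0.0009
```

```bash
cat >> h.py <<'E'
from scipy.optimize import least_squares
def tinfit(s,c=(.535,.0),r=.09,zlo=.03,v0=None):
    """lying tin axis fit (grey/band cylinder on bench)"""
    w=cloud(s);col=s["color"].astype(int);sat=col.max(-1)-col.min(-1)
    k=(np.hypot(w[...,0]-c[0],w[...,1]-c[1])<r)&(w[...,2]>zlo)&(w[...,2]<.11)&(sat<45);p=w[k]
    f=lambda v:np.linalg.norm((q:=p-[v[0],c[1],.0455])-np.outer(q@(d:=np.array([np.cos(v[1]),np.sin(v[1]),0])),d),axis=1)-.046
    v=least_squares(f,[c[0],1.65],loss="soft_l1",f_scale=.002).x
    d=np.array([np.cos(v[1]),np.sin(v[1])]);a=(p[:,:2]-[v[0],c[1]])@d;lo,hi=np.percentile(a,[1,99])
    return np.degrees(v[1]),np.array([v[0],c[1]])+d*lo,np.array([v[0],c[1]])+d*hi,np.median(abs(f(v)))
E
python3 - <<'E'
from plan import *
np.set_printoptions(precision=4,suppress=True)
P,R=cur();print(P)
for n in("top","side"):
    s=snapshot(n);print(n,*tinfit(s,(.535,-.005),.075))
    cv2.imwrite(f"pics/push_{n}.png",s["color"])
a=cv2.imread("pics/push_side.png")[190:350,240:480]
b=cv2.imread("pics/push_top.png")[160:320,270:470]
cv2.imwrite("pics/push.png",np.hstack([cv2.resize(i,(400,320),interpolation=3) for i in(a,b)]))
E
```

```text
[0.5303 0.0568 0.066 ]
top 97.83614459258088 [ 0.5479 -0.0674] [0.53   0.0628] 0.0012134816499309205
side 98.35301257200132 [ 0.5499 -0.0694] [0.5316 0.0554] 0.0012081949294996813
```

View pics/push.png

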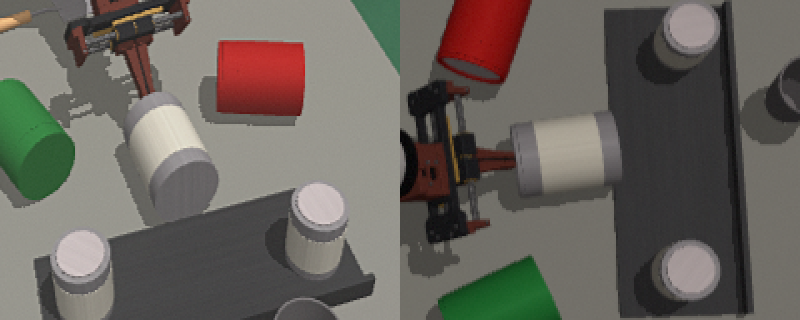

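The bottom has met the plate edge (10 N reaction) and the tip sits inside the lid rim. In the crop the bottom is at column ~618 in the top view, against the plate front. Next I plan the tipping arc.

```bash
cat >> plan.py <<'E'
O=np.array([.548,-.068,.006])
def arc(th,p=None,r=.119,k=.074,bias=0.):
    p=min(40+th,90) if p is None else p
    t=np.radians(th);u=r*np.cos(t)-k*np.sin(t)-bias;z=r*np.sin(t)+k*np.cos(t)
    R=pose(p,h=H);U=O+np.array([*(-H*u),z]);return U+.01*R.as_matrix()[:,0],R
E
python3 - <<'E'
from plan import *
P,R=cur()
w=[(*arc(0,bias=.001),2)]+[(*arc(t,bias=.001),2) for t in range(6,61,6)]+[(*arc(t,bias=.001),1) for t in (64,68)]
for x in w:print(x[0].round(3))
rows(P,R,w)
E
```

```text
[0.53  0.055 0.072]
[0.531 0.048 0.085]
[0.532 0.039 0.097]
[0.534 0.029 0.108]
[0.536 0.018 0.118]
[0.537 0.006 0.126]
[ 0.539 -0.007  0.133]
[ 0.541 -0.021  0.139]
[ 0.543 -0.035  0.144]
[ 0.545 -0.049  0.146]
[ 0.547 -0.064  0.146]
[ 0.549 -0.073  0.145]
[ 0.55  -0.083  0.144]
CALL [[[-0.1,-0.01,-0.05],[0.01,-0.02,0]],[[-0.09,-0.01,-0.04],[0.01,-0.01,0.01]],[[-0.25,0,-0.04],[0,0.37,-0]],[[-0.24,0,-0.06],[0,0.38,-0]],[[-0.25,0,-0.04],[0,0.37,-0]],[[-0.24,0,-0.05],[0,0.38,-0]],[[-0.24,0,-0.04],[0,0.37,-0]],[[-0.24,0,-0.05],[0,0.38,-0]]]
CALL [[[-0.25,0,-0.04],[0,0.37,-0]],[[-0.24,0,-0.05],[0,0.38,-0]],[[-0.24,0,-0.04],[0,0.37,-0]],[[-0.25,0,-0.05],[0,0.38,-0]],[[-0.24,0,-0.04],[0,0.37,-0]],[[-0.24,0,-0.05],[0,0.38,-0]],[[-0.25,0,-0.04],[0,0.37,-0]],[[-0.24,0,-0.05],[0,0.38,-0]]]
CALL [[[-0.24,0,-0.04],[0,0.37,-0]],[[-0.25,0,-0.06],[0,0.38,-0]],[[-0.24,0,-0.03],[0,0.12,-0]],[[-0.24,0,-0.03],[0,0.13,-0]],[[-0.25,0,-0],[0,0,-0]],[[-0.24,0,-0.01],[0,0,-0]],[[-0.33,0,0.03],[0,0,-0]],[[-0.32,0,0.04],[0,0,-0]]]
max 0.38 end [ 0.5501 -0.0829  0.1441] [-0.     0.001 -1.   ]
```

drive_tool(targets=[[[-0.1, -0.01, -0.05], [0, 0, 0]], [[-0.09, -0.01, -0.04], [0, 0, 0]], [[-0.25, 0, -0.04], [0, 0.37, 0]], [[-0.24, 0, -0.06], [0, 0.38, 0]], [[-0.25, 0, -0.04], [0, 0.37, 0]], [[-0.24, 0, -0.05], [0, 0.38, 0]], [[-0.24, 0, -0.04], [0, 0.37, 0]], [[-0.24, 0, -0.05], [0, 0.38, 0]]])

```text
time_s: 9.0
eef_pos: [0.5325, 0.0258, 0.108]
tcp_rot: [0.207, 0.629, 0.727, -0.18]
ft_force: [0.6, 1.5, 0.2]
gripper_width: 0.0004
```

```bash
python3 - <<'E'
from plan import *
P,R=cur();print(P,R.as_matrix()[:,2],env.get_obs()["ft_force"])
A=[]
for n,(x0,y0) in(("side",(230,150)),("top",(280,160))):
    s=snapshot(n);A.append(cv2.resize(s["color"][y0:y0+160,x0:x0+200],(400,320),interpolation=3))
cv2.imwrite("pics/tip1.png",np.hstack(A))
E
```

```text
[0.53250467 0.02582791 0.10802825] [ 0.07427808 -0.52165351 -0.84991786] [0.64270435 1.53169774 0.16326821]
```

View pics/tip1.png

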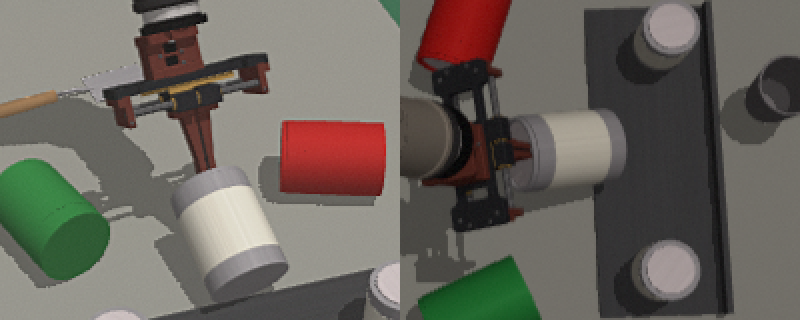

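The tin is hooked and tipping: its lid recess now shows in the top crop at (520,165), and the fingers pass behind the rim at side crop (205,170). I'll continue.

drive_tool(targets=[[[-0.25, 0, -0.04], [0, 0.37, 0]], [[-0.24, 0, -0.05], [0, 0.38, 0]], [[-0.24, 0, -0.04], [0, 0.37, 0]], [[-0.25, 0, -0.05], [0, 0.38, 0]], [[-0.24, 0, -0.04], [0, 0.37, 0]], [[-0.24, 0, -0.05], [0, 0.38, 0]], [[-0.25, 0, -0.04], [0, 0.37, 0]], [[-0.24, 0, -0.05], [0, 0.38, 0]]])

```text
time_s: 10.1
eef_pos: [0.5393, -0.0232, 0.1383]
tcp_rot: [0.05, 0.653, 0.755, -0.046]
ft_force: [1.3, 0.5, 0.6]
gripper_width: 0.0002
```

```bash
python3 - <<'E'
from plan import *
P,R=cur();print(P,R.as_matrix()[:,2],env.get_obs()["ft_force"])
A=[]
for n,(x0,y0) in(("side",(230,150)),("top",(280,160))):
    s=snapshot(n);A.append(cv2.resize(s["color"][y0:y0+160,x0:x0+200],(400,320),interpolation=3))
cv2.imwrite("pics/tip2.png",np.hstack(A))
w=[(*arc(t,bias=.001),2) for t in (48,54,60)]+[(*arc(t,bias=.001),2) for t in (65,70,75,80,85)]
rows(P,R,w)
E
```

```text
[ 0.53925312 -0.02323542  0.13826876] [ 0.01613488 -0.13518969 -0.99068835] [1.27867534 0.52805348 0.55677437]
CALL [[[-0.21,0.04,-0.06],[-0.01,0.36,-0]],[[-0.2,0.03,-0.07],[-0.02,0.37,-0]],[[-0.25,0,-0.03],[0,0.12,0]],[[-0.24,0,-0.03],[0,0.13,0]],[[-0.25,0,-0.01],[0,0,0]],[[-0.24,0,-0],[0,0,0]],[[-0.2,0,0.01],[0,0,0]],[[-0.21,0,0.02],[0,0,0]]]
CALL [[[-0.2,0,0.03],[0,0,0]],[[-0.2,0,0.04],[0,0,0]],[[-0.2,0,0.05],[0,0,0]],[[-0.19,0,0.05],[0,0,0]],[[-0.19,0,0.07],[0,0,0]],[[-0.2,0,0.06],[0,0,0]],[[-0.18,0,0.08],[0,0,0]],[[-0.19,0,0.09],[0,0,0]]]
max 0.37 end [ 0.5557 -0.1218  0.131 ] [ 0.001  0.    -1.   ]
```

View pics/tip2.png

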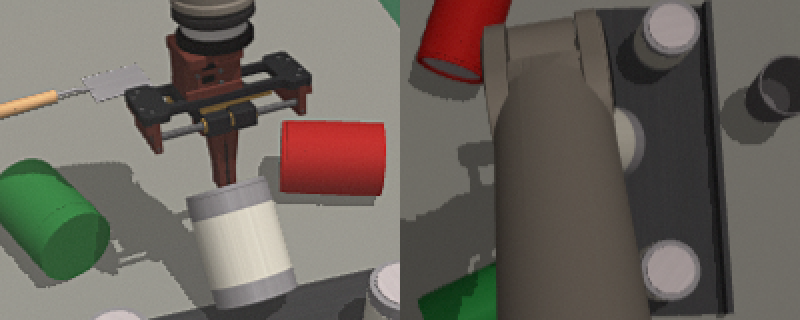

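The tin is tipped about 42° and still on the hook, with the rim at side crop (230,185). Next I go over the balance point slowly.

drive_tool(targets=[[[-0.21, 0.04, -0.06], [0, 0.36, 0]], [[-0.2, 0.03, -0.07], [0, 0.37, 0]], [[-0.25, 0, -0.03], [0, 0.12, 0]], [[-0.24, 0, -0.03], [0, 0.13, 0]], [[-0.18, 0, -0.01], [0, 0, 0]], [[-0.15, 0, 0], [0, 0, 0]], [[-0.12, 0, 0], [0, 0, 0]], [[-0.1, 0, 0], [0, 0, 0]]])

```text
time_s: 11.2
eef_pos: [0.5484, -0.065, 0.1467]
tcp_rot: [-0.0, 0.654, 0.756, -0.001]
ft_force: [0.3, 0.2, 1.0]
gripper_width: 0.0
```

```bash
python3 - <<'E'
from plan import *
np.set_printoptions(precision=4,suppress=True)
P,R=cur();print(P,env.get_obs()["ft_force"])
s=snapshot("side");cv2.imwrite("pics/tip3.png",s["color"][130:330,220:480])
w=cloud(s);x,y,z=w[...,0],w[...,1],w[...,2];sat=np.ptp(s["color"].astype(int),axis=-1)
k=(abs(x-.55)<.06)&(y>-.20)&(y<0)&(z>.02)&(z<.165)&(sat<45)
for a in np.arange(.02,.165,.01):
    q=w[k&(z>a)&(z<a+.01)]
    if len(q):print(round(a,2),len(q),"ymin",np.percentile(q[:,1],2),"x",np.percentile(q[:,0],[2,98]))
E
```

```text
[ 0.5484 -0.065   0.1467] [0.3435 0.1713 1.0399]
0.02 104 ymin -0.1506210624244823 x [0.5128 0.5907]
0.03 126 ymin -0.15130095408809363 x [0.5125 0.5942]
0.04 119 ymin -0.1508715667783287 x [0.5122 0.593 ]
0.05 124 ymin -0.15257058636268195 x [0.5123 0.5938]
0.06 121 ymin -0.15227613558221753 x [0.5129 0.5943]
0.07 139 ymin -0.15302766342904203 x [0.5124 0.5923]
0.08 126 ymin -0.15308287581721625 x [0.5125 0.5937]
0.09 136 ymin -0.1538497158316003 x [0.5122 0.5931]
0.1 142 ymin -0.15364527411713536 x [0.5129 0.5944]
0.11 146 ymin -0.15443794909357897 x [0.513  0.5943]
0.12 968 ymin -0.15347026653795232 x [0.5166 0.5955]
0.13 392 ymin -0.15227353337800525 x [0.5151 0.6003]
0.14 9 ymin -0.07818440704315037 x [0.5395 0.5566]
0.15 46 ymin -0.07940237900205138 x [0.5382 0.5593]
0.16 24 ymin -0.07795594116214057 x [0.538  0.5582]
```

The tin stood up by itself over the balance point: vertical sides, top at about 0.131, centre ≈ (0.553, −0.106). I'll retract up, lean back and come down behind its foot.

```bash
cat >> plan.py <<'E'
H2=np.array([.0225,-1.])/np.hypot(.0225,1)
def foot(y,z=.028,p=57,x0=.5535,y0=-.106):
    R=pose(p,h=H2);U=np.array([x0+(y-y0)*-.0225,y,z]);return U+.01*R.as_matrix()[:,0],R
E
python3 - <<'E'
from plan import *
P,R=cur()
q=P.copy();q[2]=.19
a,Ra=foot(-.03,.21);b,_=foot(-.045,.06);c,_=foot(-.047,.028)
rows(P,R,[(q,R,4),(a,Ra,6),(b,Ra,8),(c,Ra,6)])
E
```

```text
CALL [[[0,0,-0.36],[0,0,0]],[[0,0,-0.36],[0,0,0]],[[0,0,-0.36],[0,0,0]],[[0,0,-0.36],[0,0,0]],[[0.24,0.05,-0.08],[0.04,-0.69,0.14]],[[0.23,0.05,-0.11],[0.04,-0.68,0.14]],[[0.22,0.04,-0.12],[0.04,-0.69,0.14]],[[0.21,0.04,-0.15],[0.04,-0.68,0.15]]]
CALL [[[0.19,0.03,-0.16],[0.04,-0.69,0.14]],[[0.18,0.03,-0.19],[0.05,-0.68,0.14]],[[0.29,0,0.56],[0,0,-0]],[[0.29,0,0.56],[0,0,-0]],[[0.28,0,0.56],[0,0,-0]],[[0.29,0,0.55],[0,0,-0]],[[0.29,0,0.56],[0,0,-0]],[[0.29,0,0.56],[0,0,-0]]]
CALL [[[0.28,0,0.56],[0,0,-0]],[[0.29,0,0.56],[0,0,-0]],[[0.09,0,0.16],[0,0,-0]],[[0.09,0,0.15],[0,0,-0]],[[0.08,0,0.16],[0,0,-0]],[[0.09,0,0.15],[0,0,-0]],[[0.09,0,0.16],[0,0,-0]],[[0.09,0,0.15],[0,0,-0]]]
max 0.69 end [ 0.552  -0.0385  0.0225] [ 0.012 -0.544 -0.839]
```

drive_tool(targets=[[[0, 0, -0.36], [0, 0, 0]], [[0, 0, -0.36], [0, 0, 0]], [[0, 0, -0.36], [0, 0, 0]], [[0, 0, -0.36], [0, 0, 0]], [[0.24, 0.05, -0.08], [0.04, -0.69, 0.14]], [[0.23, 0.05, -0.11], [0.04, -0.68, 0.14]], [[0.22, 0.04, -0.12], [0.04, -0.69, 0.14]], [[0.21, 0.04, -0.15], [0.04, -0.68, 0.15]]])

```text
time_s: 12.25
eef_pos: [0.5509, -0.0354, 0.2008]
tcp_rot: [0.138, 0.672, 0.715, -0.134]
ft_force: [0.2, 0.2, 0.4]
gripper_width: 0.0005
```

drive_tool(targets=[[[0.19, 0.03, -0.16], [0.04, -0.69, 0.14]], [[0.18, 0.03, -0.19], [0.05, -0.68, 0.14]], [[0.29, 0, 0.56], [0, 0, 0]], [[0.29, 0, 0.56], [0, 0, 0]], [[0.28, 0, 0.56], [0, 0, 0]], [[0.29, 0, 0.55], [0, 0, 0]], [[0.29, 0, 0.56], [0, 0, 0]], [[0.29, 0, 0.56], [0, 0, 0]]])

```text
time_s: 13.25
eef_pos: [0.5523, -0.0321, 0.0918]
tcp_rot: [0.203, 0.671, 0.686, -0.198]
ft_force: [-1.4, -0.3, -0.0]
gripper_width: 0.0003
```

drive_tool(targets=[[[0.28, 0, 0.56], [0, 0, 0]], [[0.29, 0, 0.56], [0, 0, 0]], [[0.09, 0, 0.16], [0, 0, 0]], [[0.09, 0, 0.15], [0, 0, 0]], [[0.08, 0, 0.16], [0, 0, 0]], [[0.09, 0, 0.15], [0, 0, 0]], [[0.09, 0, 0.16], [0, 0, 0]], [[0.09, 0, 0.15], [0, 0, 0]]])

```text
time_s: 14.25
eef_pos: [0.552, -0.0381, 0.0223]
tcp_rot: [0.203, 0.671, 0.686, -0.198]
ft_force: [-0.3, 0.5, 0.4]
gripper_width: 0.0007
```

```bash
cat >> h.py <<'E'
def stand(s):
    w=cloud(s);x,y,z=w[...,0],w[...,1],w[...,2];sat=np.ptp(s["color"].astype(int),axis=-1)
    b=(abs(x-.55)<.07)&(y>-.25)&(y<-.03)&(sat<45)
    q=w[b&(z>.03)&(z<.115)]
    f=lambda c:np.hypot(q[:,0]-c[0],q[:,1]-c[1])-.046
    c=least_squares(f,[.55,-.12],loss="soft_l1",f_scale=.002).x
    t=w[b&(z>.12)&(z<.14)];(cx,cy),r=cv2.minEnclosingCircle(t[:,:2].astype(np.float32))
    return c.round(4),np.median(abs(f(c))).round(4),"top",(round(cx,4),round(cy,4),round(r,4)),np.median(t[:,2]).round(4)
E
python3 - <<'E'
from plan import *
P,R=cur();print(P,env.get_obs()["ft_force"])
A=[]
for n,(x0,y0) in(("side",(230,150)),("top",(290,140))):
    s=snapshot(n);print(n,*stand(s));A.append(cv2.resize(s["color"][y0:y0+200,x0:x0+250],(400,320),interpolation=3))
cv2.imwrite("pics/foot.png",np.hstack(A))
a,Ra=foot(-.056);b,_=foot(-.120);
rows(P,R,[(a,Ra,4),(b,Ra,20)])
E
```

```text
[ 0.55201928 -0.03805247  0.02225833] [-0.3284251   0.46231249  0.39754836]
side [ 0.5583 -0.1029] 0.0005 top (0.5569, -0.1034, 0.0475) 0.1266
top [ 0.5571 -0.1029] 0.0006 top (0.5568, -0.1035, 0.0461) 0.1254
CALL [[[-0.07,0,0.04],[0,0,-0]],[[-0.07,0,0.04],[0,0,-0]],[[-0.06,0,0.04],[0,-0.01,-0]],[[-0.07,0,0.05],[0,0,-0]],[[-0.09,0,0.06],[0,0,-0]],[[-0.09,0,0.06],[0,0,-0]],[[-0.09,0,0.05],[0,0,-0]],[[-0.09,0,0.06],[0,0,-0]]]
CALL [[[-0.09,0,0.06],[0,0,-0]],[[-0.09,0,0.06],[0,0,-0]],[[-0.09,0,0.06],[0,0,-0]],[[-0.09,0,0.05],[0,0,-0]],[[-0.09,0,0.06],[0,0,-0]],[[-0.09,0,0.06],[0,0,-0]],[[-0.09,0,0.06],[0,0,-0]],[[-0.09,0,0.05],[0,0,-0]]]
CALL [[[-0.08,0,0.06],[0,0,-0]],[[-0.09,0,0.06],[0,0,-0]],[[-0.09,0,0.06],[0,0,-0]],[[-0.09,0,0.06],[0,0,-0]],[[-0.09,0,0.05],[0,0,-0]],[[-0.09,0,0.06],[0,0,-0]],[[-0.09,0,0.06],[0,0,-0]],[[-0.09,0,0.06],[0,0,-0]]]
max 0.09 end [ 0.5536 -0.1116  0.0225] [ 0.012 -0.545 -0.838]
```

View pics/foot.png

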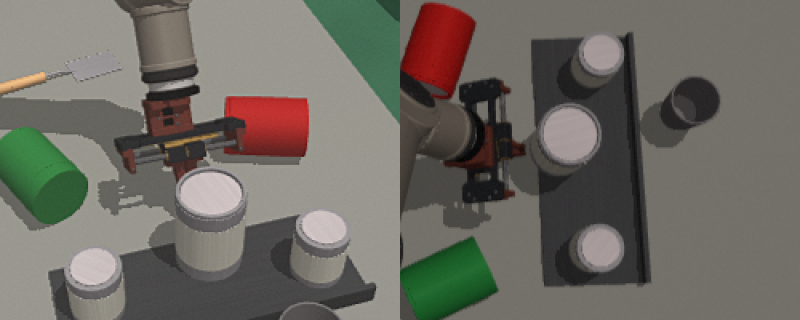

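The tin stands upright, lid up, on the plate: side crop (210,225), centre ≈ (0.557, −0.103), and clear of both small tins. The fingertips are behind its foot. I'll shift 5 mm sideways to centre the push, then slide.

drive_tool(targets=[[[-0.07, 0.08, 0.04], [0, 0, 0]], [[-0.07, 0.08, 0.04], [0, 0, 0]], [[-0.06, 0, 0.04], [0, 0, 0]], [[-0.07, 0, 0.05], [0, 0, 0]], [[-0.09, 0, 0.06], [0, 0, 0]], [[-0.09, 0, 0.06], [0, 0, 0]], [[-0.09, 0, 0.05], [0, 0, 0]], [[-0.09, 0, 0.06], [0, 0, 0]]])

```text
time_s: 15.35
eef_pos: [0.5572, -0.0605, 0.0227]
tcp_rot: [0.203, 0.67, 0.686, -0.198]
ft_force: [-0.7, 3.5, 1.5]
gripper_width: 0.0001
```

drive_tool(targets=[[[-0.09, 0, 0.06], [0, 0, 0]], [[-0.09, 0, 0.06], [0, 0, 0]], [[-0.09, 0, 0.06], [0, 0, 0]], [[-0.09, 0, 0.05], [0, 0, 0]], [[-0.09, 0, 0.06], [0, 0, 0]], [[-0.09, 0, 0.06], [0, 0, 0]], [[-0.09, 0, 0.06], [0, 0, 0]], [[-0.09, 0, 0.05], [0, 0, 0]]])

```text
time_s: 16.35
eef_pos: [0.5577, -0.0862, 0.0228]
tcp_rot: [0.203, 0.67, 0.686, -0.199]
ft_force: [-0.5, 2.1, -1.1]
gripper_width: 0.0008
```

```bash
python3 - <<'E'
from plan import *
P,R=cur();print(P,env.get_obs()["ft_force"])
for n in("side","top"):
    s=snapshot(n);print(n,*stand(s))
E
```

```text
[ 0.55772369 -0.08623761  0.02284405] [-0.52073862  2.13208717 -1.07132505]
side [ 0.5586 -0.1411] 0.0007 top (0.5474, -0.0979, 0.0926) 0.1269
top [ 0.5583 -0.1417] 0.0013 top (0.5488, -0.0946, 0.0937) 0.1258
```

drive_tool(targets=[[[-0.09, 0, 0.06], [0, 0, 0]], [[-0.09, 0, 0.06], [0, 0, 0]], [[-0.09, 0, 0.06], [0, 0, 0]], [[-0.09, 0, 0.05], [0, 0, 0]], [[-0.09, 0, 0.06], [0, 0, 0]], [[-0.09, 0, 0.06], [0, 0, 0]], [[-0.09, 0, 0.06], [0, 0, 0]], [[-0.09, 0, 0.05], [0, 0, 0]]])

```text
time_s: 17.45
eef_pos: [0.5583, -0.1119, 0.023]
tcp_rot: [0.203, 0.671, 0.686, -0.199]
ft_force: [-0.1, 1.7, -1.3]
gripper_width: 0.0004
```

drive_tool(targets=[[[-0.03, 0, 0.02], [0, 0, 0]], [[-0.03, 0, 0.02], [0, 0, 0]], [[-0.03, 0, 0.02], [0, 0, 0]], [[-0.03, 0, 0.02], [0, 0, 0]], [[-0.03, 0, 0.02], [0, 0, 0]], [[-0.03, 0, 0.02], [0, 0, 0]], [[0, 0, 0], [0, 0, 0]], [[0, 0, 0], [0, 0, 0]]])

```text
time_s: 18.45
eef_pos: [0.5585, -0.1182, 0.023]
tcp_rot: [0.203, 0.671, 0.686, -0.199]
ft_force: [-0.3, 0.9, -1.8]
gripper_width: 0.0007
```

```bash
python3 - <<'E'
from plan import *
P,R=cur();print(P,env.get_obs()["ft_force"])
for n in("side","top"):
    s=snapshot(n);print(n,*stand(s))
E
```

```text
[ 0.55851061 -0.11823148  0.02302498] [-0.34974361  0.94611444 -1.84772847]
side [ 0.515  -0.2314] 0.0165 top (0.5534, -0.119, 0.1024) 0.1269
top [ 0.5164 -0.1011] 0.0082 top (0.5502, -0.1194, 0.1001) 0.1258
```

drive_tool(targets=[[[-0.02, 0, 0.01], [0, 0, 0]], [[-0.02, 0, 0.01], [0, 0, 0]], [[-0.02, 0, 0.01], [0, 0, 0]], [[-0.02, 0, 0.02], [0, 0, 0]], [[0, 0, 0], [0, 0, 0]], [[0, 0, 0], [0, 0, 0]], [[0, 0, 0], [0, 0, 0]], [[0, 0, 0], [0, 0, 0]]])

```text
time_s: 19.55
eef_pos: [0.5586, -0.1209, 0.023]
tcp_rot: [0.203, 0.671, 0.686, -0.198]
ft_force: [0.3, 3.1, -0.9]
gripper_width: 0.0003
```

drive_tool(targets=[[[-0.02, 0, 0.01], [0, 0, 0]], [[-0.02, 0, 0.01], [0, 0, 0]], [[-0.02, 0, 0.01], [0, 0, 0]], [[0, 0, 0], [0, 0, 0]], [[0, 0, 0], [0, 0, 0]], [[0, 0, 0], [0, 0, 0]], [[0, 0, 0], [0, 0, 0]], [[0, 0, 0], [0, 0, 0]]])

```text
time_s: 20.55
eef_pos: [0.5589, -0.1214, 0.0229]
tcp_rot: [0.202, 0.67, 0.686, -0.198]
ft_force: [-2.4, 7.1, 2.4]
gripper_width: 0.0003
```

```bash
python3 - <<'E'
from plan import *
P,R=cur();print(P,env.get_obs()["ft_force"])
for n in("side","top"):
    s=snapshot(n);w=cloud(s);x,y,z=w[...,0],w[...,1],w[...,2];sat=np.ptp(s["color"].astype(int),axis=-1)
    q=w[(np.hypot(x-.559,y+.175)<.065)&(z>.045)&(z<.115)&(sat<45)&(y<-.13)]
    f=lambda c:np.hypot(q[:,0]-c[0],q[:,1]-c[1])-.046
    c=least_squares(f,[.559,-.17],loss="soft_l1",f_scale=.002).x;print(n,c,len(q),np.median(abs(f(c))))
    k=(abs(x-.5)<.1)&(y<-.2)&(y>-.26)&(z>.02)&(z<.034);print("stop",np.polyfit(x[k],y[k],1),np.percentile(y[k]-.0225*(x[k]-.54),[1,50,99]))
E
```

```text
[ 0.5588966  -0.12135441  0.02293182] [-2.43081358  7.05217535  2.38227793]
side [ 0.5598157  -0.17633727] 1040 0.00047453672289724663
stop [ 0.05386293 -0.25437273] [-0.23262488 -0.22838137 -0.20312331]
top [ 0.55868912 -0.17719298] 264 0.0002991722515987526
stop [ 0.02286615 -0.23978025] [-0.23236489 -0.22745836 -0.22311185]
```

The tip stalled and the reaction rose to 7 N at the predicted place (centre y ≈ −0.1765), so the tin touches the stop. I'll back straight off, then go up.

drive_tool(targets=[[[0.08, 0, -0.06], [0, 0, 0]], [[0.16, 0, -0.11], [0, 0, 0]], [[0.3, 0, -0.2], [0, 0, 0]], [[0.4, 0, -0.26], [0, 0, 0]], [[0.4, 0, -0.26], [0, 0, 0]], [[0.2, 0, -0.3], [0, 0, 0]], [[0, 0, -0.5], [0, 0, 0]], [[0, 0, -0.5], [0, 0, 0]]])

```text
time_s: 21.65
eef_pos: [0.5571, -0.0482, 0.0545]
tcp_rot: [0.203, 0.671, 0.685, -0.198]
ft_force: [-0.1, 0.1, -0.1]
gripper_width: 0.0003
```

drive_tool(targets=[[[-0.25, 0, -0.5], [0, 0, 0]], [[-0.25, 0, -0.5], [0, 0, 0]], [[-0.2, 0, -0.5], [0, 0, 0]], [[-0.2, 0, -0.5], [0, 0, 0]], [[0, 0, -0.5], [0, 0, 0]], [[0, 0, -0.5], [0, 0, 0]], [[0, 0, -0.3], [0, 0, 0]], [[0, 0, 0], [0, 0, 0]]])

```text
time_s: 22.65
eef_pos: [0.5567, -0.0165, 0.1514]
tcp_rot: [0.203, 0.67, 0.686, -0.198]
ft_force: [-0.8, -0.7, -0.2]
gripper_width: 0.0003
```

```bash
python3 - <<'E'
from plan import *
np.set_printoptions(precision=4,suppress=True)
P,R=cur();print(P,env.get_obs()["ft_force"]);A=[]
for n in("side","top"):
    s=snapshot(n);w=cloud(s);x,y,z=w[...,0],w[...,1],w[...,2];sat=np.ptp(s["color"].astype(int),axis=-1)
    q=w[(np.hypot(x-.559,y+.175)<.065)&(z>.045)&(z<.115)&(sat<45)]
    f=lambda c:np.hypot(q[:,0]-c[0],q[:,1]-c[1])-.046
    c=least_squares(f,[.559,-.17],loss="soft_l1",f_scale=.002).x
    t=w[(np.hypot(x-.559,y+.175)<.06)&(z>.12)&(z<.14)];print(n,c,np.median(abs(f(c))),"lid z",np.median(t[:,2]),"lid mid",(t.min(0)+t.max(0))[:2]/2)
    d0=np.load(n+"0.npz")
    for nm,a,b in(("A",.397,-.149),("B",.69,-.16)):
        k=(np.hypot(x-a,y-b)<.05)&(z>.075)&(z<.095);print(nm,w[k].mean(0),k.sum())
    print("cup",[e["at"] for e in spot_point("mix_cup",s)[:1]],"spat",[e["at"] for e in spot_point("spatula",s)[:1]])
    df=cv2.absdiff(s["color"],d0["color"]).max(-1);m=lambda x0,x1,y0,y1:(df[y0:y1,x0:x1]>40).sum()
    print("diff cup/spatula",(m(400,446,338,398),m(208,310,180,216)) if n=="side" else (m(452,492,186,224),m(182,218,243,358)))
    x0,y0=(230,150) if n=="side" else (290,140)
    A.append(cv2.resize(s["color"][y0:y0+250,x0:x0+250],(400,400),interpolation=3))
cv2.imwrite("pics/end.png",np.hstack(A))
E
```

```text
[ 0.5567 -0.0165  0.1514] [-0.7881 -0.6559 -0.2411]
side [ 0.5598 -0.1763] 0.00043848600699276236 lid z 0.12655491490913112 lid mid [ 0.5589 -0.1778]
A [ 0.3957 -0.1541  0.0867] 930
B [ 0.6884 -0.1659  0.0864] 826
cup [[0.6163, -0.3, -0.0007]] spat [[0.3864, 0.3691, -0.004]]
diff cup/spatula (np.int64(0), np.int64(1060))
top [ 0.5586 -0.1772] 0.0002822149314317332 lid z 0.12544798210556896 lid mid [ 0.5581 -0.1765]
A [ 0.3948 -0.1486  0.086 ] 719
B [ 0.6884 -0.161   0.0854] 659
cup [[0.6144, -0.2977, -0.0011]] spat [[0.3896, 0.3724, 0.004]]
diff cup/spatula (np.int64(0), np.int64(105))
```

View pics/end.png

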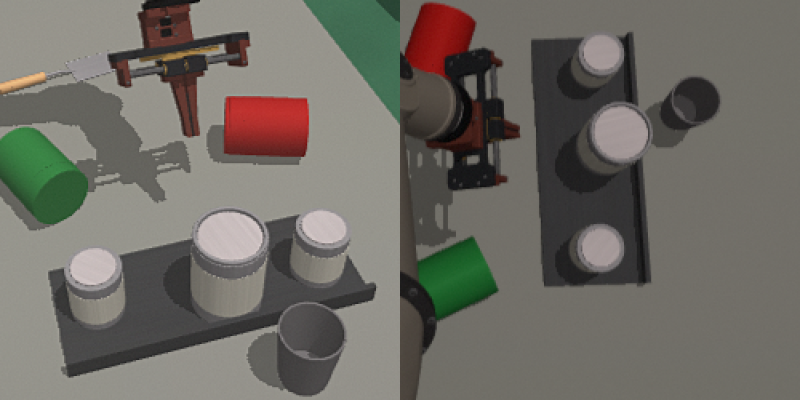

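The tin stands upright in the gap against the back edge, at side crop (228,265) and top crop (617,133). The small tins and the cup haven't moved. The spatula picture difference comes from the arm and its shadow, and its detected position is unchanged.

```bash
python3 -c "
from station import env
print(env.finish_job())"
```

```text
the job is handed in; nothing more can be done
None
```

The paint tin is standing upright on the plate, lid up, against the upturned back edge between the two small tins. I handed the job in at about 23 s with the arm clear of everything.

**How it was done:** I pushed the tin's bottom against the plate's front edge (10 N reaction). I then hooked the lid rim with the shut fingers, tipped the tin up over the edge, and slid it back by its foot with the tool leaned back. I stopped when the tip stalled and the force reached about 7 N. Past the balance point the tin dropped the last part onto the plate by itself, unguided.

**Last checks:**
- **Tin:** its centre is at about (0.559, −0.177). Touching the back edge should put it at y ≈ −0.176, and the two agree within the cameras' 2 mm. It sits about 17 mm to one side of the plate's middle line, with roughly 49 mm to the nearer small tin.
- **Small tins and cup:** the small tins are within 0.5 mm of where they started, and the cup's picture did not change.
- **Spatula:** the before/after pictures differ there. I put that down to the arm and its shadow, because the detected position matches to within about 4 mm, the detector's accuracy.

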